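# Stow the ink pot in the wide bench drawer

### The arm

A 7-joint arm with a two-finger parallel gripper is mounted at the origin on a cart in front of the work surface, level with it; the furniture and walls round the work are solid. World frame = base frame: x ahead of the robot, y to its left, z up, the work surface at z = 0. Lengths are in m, angles in rad, forces in N, time in s.
With the tool pointing down it reaches from about 0.425 to 0.875 m from the base axis. Payload 4.7 kg.
Tool frame: the origin (TCP) lies at the very end of the fingers, on their centre line; the grasp point (between the pads) lies 19 mm behind it; z points along the fingers, y is the line along which they close (so a half turn about z gives the same grasp; the last joint's range is limited). The gripper opens to 85 mm and grips with 20 to 120 N. Pads are 22 mm wide; open, the fingers measure 114 mm over their backs; the gripper's body (76 mm by 85 mm) begins 54 mm behind the grasp point. The pads swing forward as they close: fully open they stand 13 mm farther back than shut.
Start: joints at [1.172, 0.321, -0.07, 1.45, 0.023, 1.371, -0.057], TCP at [0.261, -0.595, 0.231] pointing down, gripper open.
Joint ranges: [-2.86, 2.86], [-0.3, 2.09], [-1.38, 1.24], [0.06, 2.45], [-1.56, 4.7], [0.09, 2.05], [-2.69, 2.69]. Speed limits (rad/s): [2.57, 2.57, 3.14, 3.14, 3.14, 3.14, 3.14].

### API

Orientations are given as a rotation vector (axis times angle).
In Python, from cell import sensors, cams, workorder gives the robot as it stands.
- The arm moves only by the tool servo_tool, never from a script. Its arguments are lists of equal length, an entry for each row: "twist": the turn, a rotation vector about the world's x, y, z in rad, a list of three; "offset": the shift along the world's x, y, z in m, a list of three; "hand": the finger opening in m, from 0 to 0.0854. A call has 1 to 20 rows; each row is the pose to reach, as a shift and turn from the pose commanded when the call began; what a row does not reach only later rows make up. A row lasts 1/8 s, in which the tool goes at most 62.5 mm and 10.7 degrees, less where a joint would pass 70% of its speed; a pose out of reach is approached as far as the arm can. A call with a gripper value outside its range is refused whole. The fingers move at their own pace and stop on an object; "grip_force" is the grip in N (left out, the last holds). Time passes only in rows, so rows that repeat a pose let the fingers close. It gives the time, the measured TCP pose, the force, the opening and the grip force at its end, in the units of the state.
- sensors.get_state(): the state, without advancing time (a new reading comes with each control period).
- cams.capture(name): name is "side" or "top" or "wrist"; returns (picture, depth): 400x640x3 uint8, red, green, blue; 400x640 float32, m along the optical axis (not along the pixel's ray), 0 where there is no reading.
- cams.camera_model(name): a dict with "fx", "fy", "cx", "cy" (pixels), "eye" and "orientation" of the camera in the world; the wrist camera has in their place "tool_from_camera" (4x4, takes a point from camera to tool coordinates, whose origin is the TCP and whose axes are the flange's). Camera axes: x right, y down, z forward; pixel columns grow to the right and rows downward; lengths in m; the calibration is good to about 2 mm. A picture is of the moment at which its call begins: read the wrist's pose just before it. camera_model takes no time and is no camera call.
- workorder.hand_in(): hands the job in; it is judged then, once.
The state is a dict: "time": time; "q": joint angles; "joint_velocities": joint speeds; "tau": joint torques, N m; "tool_pos": TCP position; "tcp_rot": TCP orientation; "wrist_force": force on the tool from outside, world axes, zero at the start; "wrist_torque": the same for the moment, N m; "width": finger opening in m; "grip_force": force on a finger pad.
Only numpy, scipy, OpenCV 4.12 (cv2) and the standard library are available. Lean on these libraries where they do the work, as an engineer would, in place of code of your own. Each camera call takes 0.05 s, during which the arm holds its last target. There are 200 camera calls.

### The job

Put the ink pot away in the drawer of the wider of the two small drawer units: the pot stands in that drawer's way, so first move it aside (do not shove it with the drawer), then pull the wide drawer out to its stop and set the pot down gently, upright, on the drawer's floor. Leave the wide drawer fully out, and leave the narrow unit's drawer, the jar and the two printing pads as they are.

Things in the scene. Friction and masses are not known exactly. Their poses are not given: they have to be found in the camera images.
- wide_unit: wider grey drawer unit, fixed to the bench: 115 deep (x) by 150 wide (y) by 66 mm high, flat roof, plain walls. Origin: centre of its underside; its front faces its own -x. Its one drawer slides out along its -x.
- wide_unit_drawer (a joint): how far the wide unit's drawer is out, in m: 0 shut, 0.095 at its stop; starts ajar at 0.050 to 0.060; about 2 N of friction. It has no handle: hook it from above behind its front panel, in the open gap between panel and roof edge (gap length = joint value).
- wide_unit_drawer_front (a point): middle of the top edge of the wide drawer's front panel, on its outer face, 58 mm above the bench; axes as the unit's. The panel is 8 mm thick, 146 mm wide. Behind it is one open compartment, 131 mm wide and 102 mm long inside, floor 12 mm and side walls' tops 48 mm above the bench. At joint value q the roof's edge lies q + 8 mm behind this point.
- narrow_unit: narrower grey drawer unit, fixed: 115 deep (x) by 105 wide (y) by 66 mm high, otherwise alike; its drawer has a divider along the middle. Origin: centre of its underside, front to its own -x. Not to be used.
- narrow_unit_drawer_front (a point): point at the middle of the top edge of the narrow drawer's front panel (101 mm wide), on its outer face, 58 mm above the bench; this drawer too stands ajar, 0.030 to 0.060 m, and stays so.
- ink_pot: squat round ink pot with a small screw cap: body 62 mm in diameter, 78 mm high, with cap (32 mm) 86 mm; about 0.16 kg. Origin: centre of its underside, z up. Stands on the bench close in front of the wide drawer.
- glass_jar: clear glass jar, 64 mm in diameter, 70 mm high, a bystander. Origin: centre of its underside.
- large_pad: printing pad, a rounded silicone dome on a wooden backing 48x48 mm, 44 mm high, a bystander. Origin: centre of its underside.
- small_pad: printing pad, a rounded silicone dome on a wooden backing 37x37 mm, 44 mm high, a bystander. Origin: centre of its underside.
Things that resemble listed ones, but are neither listed nor needed, are in the scene too. Leave any turquoise look-alike of the ink_pot alone.

How it is judged:
By the outcome, as a careful person would: the job done as asked, in the order asked, and still so for the second after the job is handed in, with the robot touching nothing.
It also fails if it takes over 72 s, if anything falls off the work surface, if the arm or the gripper's body presses on something with over 40 N, if the wrist force passes 120 N, or if a joint passes its speed limit or range.

## Working session

There is one attempt and no reset: what is moved stays moved. The work goes in short steps, Python scripts to look and compute and a tool call to move; the robot and the scene stay as the last step left them, time stands still between calls to the robot, and variables do not carry over. Pictures are saved under pics/ and viewed, at most 10 in all, crops included, and the job is handed in when it is done.

Besides the shell and the picture viewer there is one more tool, called after "Call:" in YAML: its name, and indented under it one key for each argument. servo_tool: Moves the arm, as the interface text tells. Its arguments: {"type":"object","properties":{"twist":{"type":"array","items":{"type":"array","items":{"type":"number"}}},"offset":{"type":"array","items":{"type":"array","items":{"type":"number"}}},"hand":{"type":"array","items":{"type":"number"}},"grip_force":{"type":"number"}},"required":["twist","offset","hand"]}

```bash
mkdir -p pics; cat > h.py <<'E'
import numpy as np, cv2
from scipy.spatial.transform import Rotation as R
from cell import sensors, cams, workorder
def grab(name,fn):
    s=sensors.get_state(); p,d=cams.capture(name)
    cv2.imwrite('pics/'+fn+'.png',p[:,:,::-1]); np.savez('pics/'+fn+'.npz',p=p,d=d,pos=s['tool_pos'],rot=s['tcp_rot']); return p,d
def rotm(o):
    o=np.array(o,float)
    return o if o.shape==(3,3) else (R.from_rotvec(o).as_matrix() if o.size==3 else R.from_quat(o).as_matrix())
def cloud(name,fn):
    z=np.load('pics/'+fn+'.npz'); d=z['d']; m=cams.camera_model(name)
    v,u=np.mgrid[:400,:640]
    P=np.stack([(u-m['cx'])/m['fx']*d,(v-m['cy'])/m['fy']*d,d],-1)
    if name=='wrist':
        T=np.array(m['tool_from_camera']); P=P@T[:3,:3].T+T[:3,3]; W=P@rotm(z['rot']).T+z['pos']
    else: W=P@rotm(m['orientation']).T+np.array(m['eye'])
    W[d==0]=np.nan; return W
E
python3 - <<'E'
from h import *
for n in('top','side'):
    grab(n,n+'0'); print(cams.camera_model(n))
print(sensors.get_state())
a=cv2.imread('pics/top0.png');b=cv2.imread('pics/side0.png')
E
```

```text
{'fx': 388.07897067339934, 'fy': 388.07897067339934, 'cx': 318.7074496364792, 'cy': 199.48056949837803, 'eye': array([0.40936549, 0.03629956, 1.0323695 ]), 'orientation': array([-2.1491049 ,  2.17489462, -0.06731619])}
{'fx': 395.7431192572033, 'fy': 395.7431192572033, 'cx': 315.1570897453364, 'cy': 197.31827473397567, 'eye': array([0.0716395 , 1.04088732, 0.65829513]), 'orientation': array([-0.53461348,  2.49727941, -1.47450782])}
{'time': 0.1, 'q': array([ 1.17209301,  0.32176242, -0.07008233,  1.45152901,  0.02262331,
        1.37081841, -0.05690154]), 'joint_velocities': array([-7.02965828e-04, -3.15774014e-03,  3.08670910e-04, -2.10133425e-03,
        7.35402232e-05, -1.10210276e-03,  1.32424920e-04]), 'tau': array([ 4.81455045e-04, -4.94876325e+01, -3.83624425e-01, -3.15209198e+01,
        1.29563172e-02,  7.41871510e-03,  1.75881560e-06]), 'tool_pos': array([ 0.26052229, -0.59498639,  0.23033611]), 'tcp_rot': array([-3.07327156e+00, -6.43537536e-01,  7.34580751e-04]), 'wrist_force': array([0.21975243, 1.02246752, 0.21398616]), 'wrist_torque': array([ 0.00683963,  0.04191726, -0.03746573]), 'grip_force': 0.0, 'width': 0.08555315882589286}
```

View pics/top0.png

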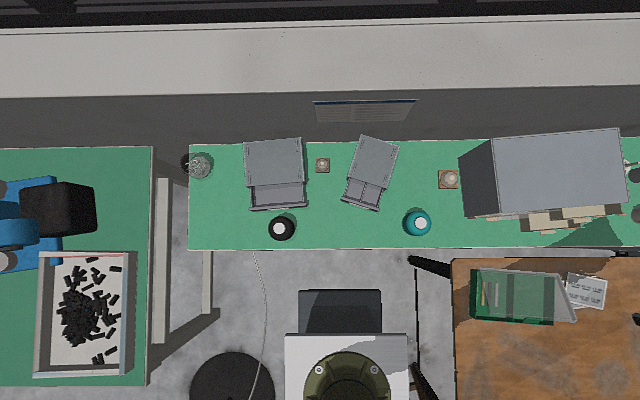

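View pics/side0.png

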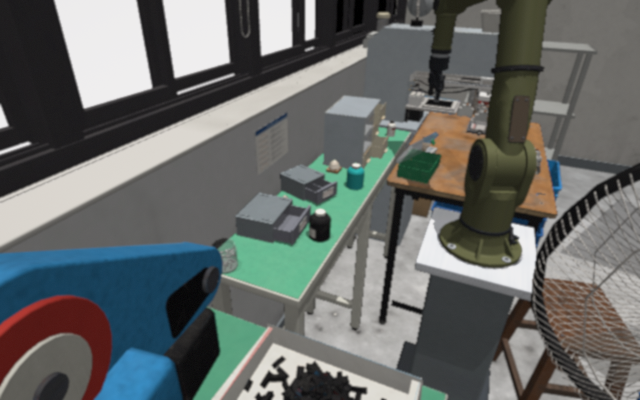

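Top view: the wide unit is at about (275,165) with its drawer front near row 208, and the black pot with a white cap is at (282,228). The narrow unit is at (372,165), the turquoise look-alike at (417,223), the jar at (198,166), and the pads at (322,165) and (448,179). The black pot stands close in front of the wider drawer, so it fits the description. I'll confirm it in an enlarged crop.

```bash
python3 - <<'E'
from h import *
W=cloud('top','top0')
p=np.load('pics/top0.npz')['p']
c=p[125:260,180:440][:,:,::-1]; cv2.imwrite('pics/c0.png',cv2.resize(c,None,fx=3,fy=3,interpolation=cv2.INTER_CUBIC))
for u,v in[(225,225),(350,230),(274,160),(275,193),(372,160),(278,228),(283,240),(415,223),(322,163),(198,166),(450,180)]: print(u,v,W[v,u].round(4))
def box(u0,u1,v0,v1,z0,z1):
    S=W[v0:v1,u0:u1].reshape(-1,3); S=S[(S[:,2]>z0)&(S[:,2]<z1)]; return S
for n,b in dict(wroof=(235,312,130,190,.06,.075),nroof=(335,405,130,200,.06,.075),wfront=(240,315,185,216,.05,.063),cap=(255,310,205,250,.08,.095),potbody=(255,310,205,250,.065,.095)).items():
    S=box(*b); 
    if len(S)<5: print(n,len(S));continue
    r=cv2.minAreaRect((S[:,:2]*1000).astype(np.float32)); print(n,len(S),r,np.median(S[:,2]),S.mean(0).round(4))
E
```

```text
225 225 [0.4374 0.3153 0.0023]
350 230 [ 0.4205 -0.0174  0.0015]
274 160 [0.5987 0.175  0.0655]
275 193 [0.52   0.1795 0.0156]
372 160 [ 0.595  -0.0726  0.064 ]
278 228 [0.4264 0.1623 0.086 ]
283 240 [0.3968 0.153  0.0616]
415 223 [ 0.4347 -0.1699  0.0876]
322 163 [0.5925 0.0537 0.0471]
198 166 [0.5907 0.3771 0.042 ]
450 180 [ 0.5449 -0.2733  0.0383]
wroof 2655 ((595.6568603515625, 178.1382293701172), (115.92674255371094, 151.00131225585938), 4.176149845123291) 0.0672160823379131 [0.5947 0.1773 0.0672]
nroof 1895 ((565.6424560546875, -66.30606079101562), (105.36788940429688, 173.2967987060547), 71.89997100830078) 0.06708136311417245 [ 0.5921 -0.0748  0.0671]
wfront 206 ((508.8815002441406, 170.42181396484375), (62.37431716918945, 142.4095916748047), 4.0878682136535645) 0.05830237938161292 [0.4835 0.1704 0.0579]
cap 113 ((426.62506103515625, 160.90780639648438), (27.746828079223633, 27.39687156677246), 56.45744323730469) 0.08682775549238053 [0.4268 0.1607 0.0868]
potbody 451 ((426.7900695800781, 161.01446533203125), (57.92014694213867, 59.68659973144531), 89.2006607055664) 0.07299110432658107 [0.4264 0.16   0.0752]
```

View pics/c0.png

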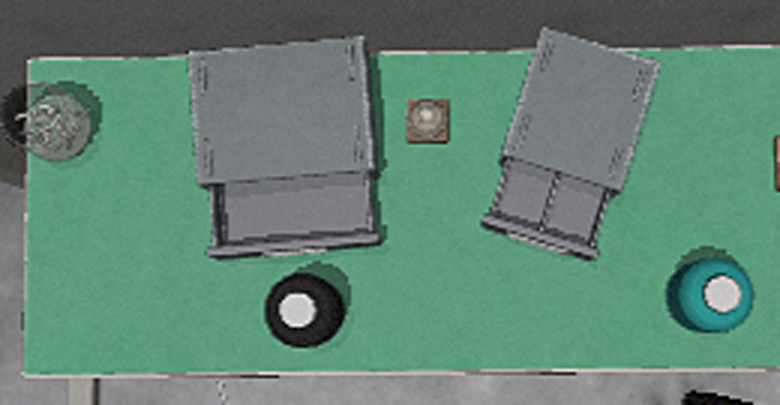

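The crop shows a black pot with a white cap at crop (297,310), in front of the wider unit. That unit's roof measures 116x151 mm and its yaw is +4.2°. This is the pot I want. Next I'll check the cabinet's height and the bench edge for the approach path.

```bash
python3 - <<'E'
from h import *
W=cloud('top','top0')
for u,v in[(560,170),(480,180),(545,220),(470,215),(520,290),(300,246),(220,246),(300,252)]: print(u,v,W[v,u].round(3))
S=W.reshape(-1,3); m=(S[:,2]>.1)&(S[:,2]<.6)&(S[:,0]>.1)&(S[:,0]<.6)
T=S[m]
for y in np.arange(-.9,.5,.1):
    k=T[abs(T[:,1]-y)<.05]; 
    if len(k): print(round(y,1),'xmin',k[:,0].min().round(3),'zmax',k[:,2].max().round(3))
E
```

```text
560 170 [ 0.538 -0.446  0.216]
480 180 [ 0.531 -0.312  0.135]
545 220 [ 0.441 -0.522  0.009]
470 215 [ 0.454 -0.315  0.051]
520 290 [ 0.276 -0.404  0.102]
300 246 [0.38  0.115 0.004]
220 246 [0.382 0.327 0.006]
300 252 [ 0.331  0.173 -0.756]
-0.7 xmin 0.545 zmax 0.127
-0.6 xmin 0.251 zmax 0.257
-0.5 xmin 0.209 zmax 0.294
-0.4 xmin 0.206 zmax 0.22
-0.3 xmin 0.222 zmax 0.22
```

Call:
servo_tool:
  twist:
    - [0,0,0]
    - [0,0,0]
  offset:
    - [0,0,0.05]
    - [0,0,0.1]
  hand: [0.085,0.085]

```text
time: 0.35
tool_pos: [0.2604, -0.5949, 0.3312]
tcp_rot: [-3.072, -0.643, 0.001]
wrist_force: [-1.1, -0.8, 0.5]
width: 0.0853
grip_force: 0.0
```

Call:
servo_tool:
  twist:
    - [0,0,0]
    - [0,0,0]
    - [0,0,0]
    - [0,0,0]
    - [0,0,-0.05]
    - [0,0,-0.05]
    - [0,0,-0.1]
    - [0,0,-0.1]
    - [0,0,-0.15]
    - [0,0,-0.2]
    - [0,0,-0.25]
    - [0,0,-0.3]
    - [0,0,-0.34]
    - [0,0,-0.34]
    - [0,0,-0.34]
    - [0,0,-0.34]
    - [0,0,-0.34]
    - [0,0,-0.34]
    - [0,0,-0.34]
    - [0,0,-0.34]
  offset:
    - [0.03,0.045,0]
    - [0.06,0.09,0]
    - [0.09,0.135,0]
    - [0.11,0.18,0]
    - [0.13,0.225,0]
    - [0.15,0.27,0]
    - [0.165,0.315,0]
    - [0.18,0.36,0]
    - [0.19,0.405,0]
    - [0.2,0.45,0]
    - [0.2,0.5,0]
    - [0.2,0.55,0]
    - [0.2,0.6,0]
    - [0.19,0.65,0]
    - [0.18,0.7,0]
    - [0.17,0.73,0]
    - [0.166,0.756,-0.02]
    - [0.166,0.756,-0.06]
    - [0.166,0.756,-0.1]
    - [0.166,0.756,-0.1]
  hand: [0.085,0.085,0.085,0.085,0.085,0.085,0.085,0.085,0.085,0.085,0.085,0.085,0.085,0.085,0.085,0.085,0.085,0.085,0.085,0.085]

```text
time: 2.85
tool_pos: [0.4245, 0.1598, 0.2288]
tcp_rot: [3.139, 0.115, -0.01]
wrist_force: [0.2, 0.3, 0.5]
width: 0.0851
grip_force: 0.0
```

Next, a wrist picture to refine the pot and the drawer.

```bash
python3 - <<'E'
from h import *
grab('wrist','w1'); W=cloud('wrist','w1'); print(sensors.get_state()['q'].round(2))
S=W.reshape(-1,3); S=S[~np.isnan(S[:,0])]
for n,(z0,z1,x0,x1,y0,y1) in dict(cap=(.08,.095,.38,.47,.1,.22),pot=(.03,.095,.38,.465,.1,.22),panel=(.053,.063,.47,.53,.08,.26),roof=(.063,.07,.5,.7,.08,.27)).items():
    k=S[(S[:,2]>z0)&(S[:,2]<z1)&(S[:,0]>x0)&(S[:,0]<x1)&(S[:,1]>y0)&(S[:,1]<y1)]
    if len(k)>5: print(n,len(k),cv2.minAreaRect((k[:,:2]*1000).astype(np.float32)),np.median(k[:,2]),k.min(0).round(4),k.max(0).round(4))
E
```

```text
[ 0.47 -0.09 -0.83  1.88 -0.07  1.33 -1.83]
cap 866 ((428.63861083984375, 159.9829559326172), (29.68993377685547, 30.445446014404297), 39.33050537109375) 0.08579815506233886 [0.4129 0.1446 0.0808] [0.4439 0.1753 0.0879]
pot 3402 ((429.0426330566406, 159.99191284179688), (61.319278717041016, 61.31399154663086), 71.6866226196289) 0.07179052045816772 [0.3973 0.1294 0.0306] [0.4597 0.1901 0.0879]
panel 1412 ((483.549072265625, 167.67153930664062), (7.328901767730713, 146.1754608154297), 4.145669460296631) 0.05788426957180527 [0.4749 0.0948 0.0547] [0.4923 0.2406 0.0607]
roof 9146 ((558.4913330078125, 173.26988220214844), (37.89262008666992, 150.26060485839844), 4.227075576782227) 0.06629814823620331 [0.5344 0.0974 0.063 ] [0.5822 0.2489 0.0699]
```

View pics/w1.png

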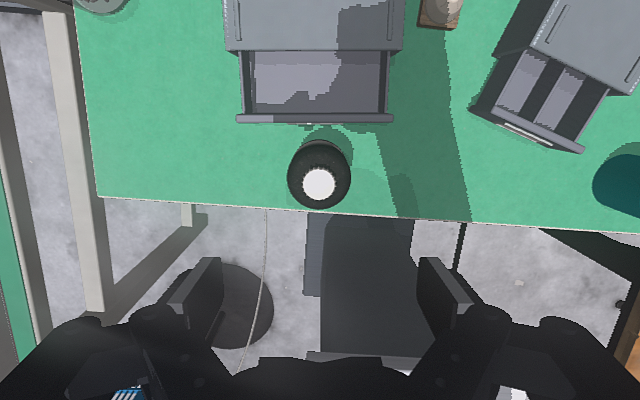

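The pot is at (319,180), centre (0.429, 0.160), with 20 mm clear to the panel. The drawer is out by about 52 mm. Now I'll descend and grasp.

Call:
servo_tool:
  twist:
    - [0,0,0]
    - [0,0,0]
    - [0,0,0]
    - [0,0,0]
    - [0,0,0]
    - [0,0,0]
    - [0,0,0]
    - [0,0,0]
    - [0,0,0]
    - [0,0,0]
    - [0,0,0]
    - [0,0,0]
    - [0,0,0]
    - [0,0,0]
  offset:
    - [0.004,0,-0.04]
    - [0.004,0,-0.08]
    - [0.004,0,-0.11]
    - [0.004,0,-0.14]
    - [0.004,0,-0.165]
    - [0.004,0,-0.185]
    - [0.004,0,-0.2]
    - [0.004,0,-0.205]
    - [0.004,0,-0.205]
    - [0.004,0,-0.205]
    - [0.004,0,-0.205]
    - [0.004,0,-0.205]
    - [0.004,0,-0.205]
    - [0.004,0,-0.205]
  hand: [0.085,0.085,0.085,0.085,0.085,0.085,0.085,0.085,0.085,0.055,0.055,0.055,0.055,0.055]
  grip_force: 30

```text
time: 4.65
tool_pos: [0.4315, 0.1608, 0.0274]
tcp_rot: [3.139, 0.114, 0.002]
wrist_force: [-1.4, -0.5, 5.2]
width: 0.0607
grip_force: 32.3
```

Call:
servo_tool:
  twist:
    - [0,0,0]
    - [0,0,0]
    - [0,0,0]
    - [0,0,0]
    - [0,0,0]
    - [0,0,0]
    - [0,0,0]
    - [0,0,0]
    - [0,0,0]
    - [0,0,0]
    - [0,0,0]
    - [0,0,0]
    - [0,0,0]
    - [0,0,0]
  offset:
    - [0,0,0.015]
    - [0,0,0.04]
    - [0,0.01,0.04]
    - [0,0.035,0.04]
    - [0.005,0.065,0.04]
    - [0.01,0.095,0.04]
    - [0.015,0.125,0.04]
    - [0.02,0.15,0.04]
    - [0.02,0.165,0.04]
    - [0.02,0.165,0.03]
    - [0.02,0.165,0.015]
    - [0.02,0.165,0.006]
    - [0.02,0.165,0.003]
    - [0.02,0.165,0.003]
  hand: [0.055,0.055,0.055,0.055,0.055,0.055,0.055,0.055,0.055,0.055,0.055,0.055,0.055,0.055]

```text
time: 6.4
tool_pos: [0.4508, 0.3252, 0.0292]
tcp_rot: [3.139, 0.114, -0.0]
wrist_force: [0.1, 0.6, -1.3]
width: 0.0607
grip_force: 33.7
```

Call:
servo_tool:
  twist:
    - [0,0,0]
    - [0,0,0]
    - [0,0,0]
  offset:
    - [0,0,-0.001]
    - [0,0,-0.002]
    - [0,0,-0.002]
  hand: [0.055,0.055,0.055]

```text
time: 6.78
tool_pos: [0.4509, 0.3256, 0.0275]
tcp_rot: [-3.14, -0.114, -0.0]
wrist_force: [-0.1, 0.2, -2.4]
width: 0.0607
grip_force: 33.7
```

Call:
servo_tool:
  twist:
    - [0,0,0]
    - [0,0,0]
    - [0,0,0]
  offset:
    - [0,0,-0.0005]
    - [0,0,-0.001]
    - [0,0,-0.001]
  hand: [0.055,0.055,0.055]

```text
time: 7.15
tool_pos: [0.4509, 0.3256, 0.0274]
tcp_rot: [3.139, 0.114, 0.001]
wrist_force: [-2.3, -2.5, 7.3]
width: 0.0609
grip_force: 34.6
```

Call:
servo_tool:
  twist:
    - [0,0,0]
    - [0,0,0]
    - [0,0,0]
    - [0,0,0]
    - [0,0,0]
    - [0,0,0]
    - [0,0,0]
    - [0,0,0]
    - [0,0,0]
    - [0,0,0]
    - [0,0,0]
    - [0,0,0]
    - [0,0,0]
    - [0,0,0]
    - [0,0,0]
    - [0,0,0]
  offset:
    - [0,0,0]
    - [0,0,0]
    - [0,0,0]
    - [0,0,0.02]
    - [0,0,0.05]
    - [0,0,0.09]
    - [0,0,0.13]
    - [0.02,-0.05,0.13]
    - [0.04,-0.1,0.13]
    - [0.0625,-0.15,0.13]
    - [0.0625,-0.156,0.12]
    - [0.0625,-0.156,0.09]
    - [0.0625,-0.156,0.06]
    - [0.0625,-0.156,0.06]
    - [0.0625,-0.156,0.06]
    - [0.0625,-0.156,0.06]
  hand: [0.07,0.085,0.085,0.085,0.085,0.085,0.085,0.0,0.0,0.0,0.0,0.0,0.0,0.0,0.0,0.0]

```text
time: 9.15
tool_pos: [0.5142, 0.1703, 0.088]
tcp_rot: [-3.139, -0.115, -0.004]
wrist_force: [-0.8, 0.1, -1.2]
width: 0.0003
grip_force: 0.0
```

Call:
servo_tool:
  twist:
    - [0,0,0]
    - [0,0,0]
    - [0,0,0]
    - [0,0,0]
    - [0,0,0]
    - [0,0,0]
    - [0,0,0]
    - [0,0,0]
    - [0,0,0]
    - [0,0,0]
    - [0,0,0]
    - [0,0,0]
    - [0,0,0]
  offset:
    - [0,0,-0.02]
    - [0,0,-0.04]
    - [0,0,-0.052]
    - [0,0,-0.052]
    - [-0.005,-0.0004,-0.052]
    - [-0.01,-0.0007,-0.052]
    - [-0.015,-0.0011,-0.052]
    - [-0.02,-0.0015,-0.052]
    - [-0.025,-0.0018,-0.052]
    - [-0.03,-0.0022,-0.052]
    - [-0.035,-0.0026,-0.052]
    - [-0.04,-0.0029,-0.052]
    - [-0.04,-0.0029,-0.052]
  hand: [0.0,0.0,0.0,0.0,0.0,0.0,0.0,0.0,0.0,0.0,0.0,0.0,0.0]

```text
time: 10.78
tool_pos: [0.4723, 0.1665, 0.0341]
tcp_rot: [3.139, 0.115, -0.002]
wrist_force: [0.2, 0.6, 0.6]
width: 0.0001
grip_force: 0.3
```

Call:
servo_tool:
  twist:
    - [0,0,0]
    - [0,0,0]
    - [0,0,0]
    - [0,0,0]
  offset:
    - [-0.004,-0.0003,0]
    - [-0.008,-0.0006,0]
    - [-0.012,-0.0009,0]
    - [-0.014,-0.001,0]
  hand: [0.0,0.0,0.0,0.0]

```text
time: 11.28
tool_pos: [0.4588, 0.1655, 0.0342]
tcp_rot: [3.139, 0.114, -0.001]
wrist_force: [2.3, -0.6, -1.5]
width: 0.0002
grip_force: 1.0
```

```bash
cat > panel.py <<'E'
from h import *
import sys
fn=sys.argv[1]; grab('top',fn); S=cloud('top',fn).reshape(-1,3)
def b(z0,z1,x0,x1,y0,y1): return S[(S[:,2]>z0)&(S[:,2]<z1)&(S[:,0]>x0)&(S[:,0]<x1)&(S[:,1]>y0)&(S[:,1]<y1)]
k=b(.053,.0625,.40,.5,.08,.135); k=np.vstack([k,b(.053,.0625,.40,.5,.20,.25)])
ax=np.array([.9973,.0731]); c=np.array([.5957,.1765]); s=(k[:,:2]-c)@ax
print('panel mid s',np.median(s),len(k),'q~',-np.median(s)-.0575-.004)
k=b(.06,.1,.40,.5,.27,.37); print('pot',len(k),cv2.minAreaRect((k[:,:2]*1000).astype(np.float32)),k[:,2].max())
E
python3 panel.py top1
```

```text
panel mid s -0.15253472545870714 45 q~ 0.09103472545870714
pot 403 ((443.17694091796875, 329.368408203125), (61.49089813232422, 49.52595520019531), 30.913997650146484) 0.0920825751846901
```

Call:
servo_tool:
  twist:
    - [0,0,0]
    - [0,0,0]
    - [0,0,0]
    - [0,0,0]
  offset:
    - [-0.002,-0.0001,0]
    - [-0.004,-0.0003,0]
    - [-0.005,-0.0004,0]
    - [-0.005,-0.0004,0]
  hand: [0.0,0.0,0.0,0.0]

```text
time: 11.82
tool_pos: [0.4549, 0.1653, 0.0345]
tcp_rot: [-3.139, -0.114, -0.002]
wrist_force: [3.9, 0.3, -3.7]
width: 0.0003
grip_force: 2.3
```

Call:
servo_tool:
  twist:
    - [0,0,0]
    - [0,0,0]
    - [0,0,0]
    - [0,0,0]
  offset:
    - [-0.002,-0.0001,0]
    - [-0.004,-0.0003,0]
    - [-0.004,-0.0003,0]
    - [-0.004,-0.0003,0]
  hand: [0.0,0.0,0.0,0.0]

```text
time: 12.32
tool_pos: [0.4549, 0.1654, 0.0354]
tcp_rot: [-3.137, -0.113, -0.014]
wrist_force: [12.9, 0.3, -10.9]
width: 0.0001
grip_force: 6.9
```

Call:
servo_tool:
  twist:
    - [0,0,0]
    - [0,0,0]
    - [0,0,0]
    - [0,0,0]
    - [0,0,0]
    - [0,0,0]
    - [0,0,0]
    - [0,0,0]
    - [0,0,0]
    - [0,0,0]
    - [0,0,0]
    - [0,0,0]
    - [0,0,0]
    - [0,0,0]
  offset:
    - [0.005,0,0]
    - [0.012,0.001,0]
    - [0.018,0.001,0]
    - [0.018,0.001,0.02]
    - [0.018,0.001,0.05]
    - [0.018,0.001,0.09]
    - [0.018,0.001,0.13]
    - [0.018,0.001,0.16]
    - [0.01,0.04,0.19]
    - [0,0.08,0.19]
    - [0,0.12,0.19]
    - [0,0.16,0.19]
    - [0,0.16,0.19]
    - [0,0.16,0.19]
  hand: [0.0,0.0,0.0,0.0,0.0,0.0,0.0,0.0,0.085,0.085,0.085,0.085,0.085,0.085]

```text
time: 14.08
tool_pos: [0.4501, 0.3244, 0.2249]
tcp_rot: [3.139, 0.115, 0.0]
wrist_force: [0.1, -0.2, -0.3]
width: 0.085
grip_force: 0.0
```

```bash
python3 - <<'E'
from h import *
grab('wrist','w2'); W=cloud('wrist','w2'); print(sensors.get_state()['tool_pos'],sensors.get_state()['q'].round(2))
S=W.reshape(-1,3); S=S[~np.isnan(S[:,0])]
for n,(z0,z1,x0,x1,y0,y1) in dict(cap=(.08,.095,.38,.52,.26,.4),pot=(.03,.095,.38,.52,.27,.39),panel=(.053,.063,.42,.46,.08,.26),roof=(.063,.07,.5,.7,.08,.27)).items():
    k=S[(S[:,2]>z0)&(S[:,2]<z1)&(S[:,0]>x0)&(S[:,0]<x1)&(S[:,1]>y0)&(S[:,1]<y1)]
    if len(k)>5: print(n,len(k),cv2.minAreaRect((k[:,:2]*1000).astype(np.float32)),np.median(k[:,2]),k.min(0).round(4),k.max(0).round(4))
E
```

```text
[0.450473   0.32379761 0.22477055] [ 0.21  0.24 -1.01  1.67  0.21  1.34 -2.33]
cap 875 ((448.129150390625, 324.1146240234375), (29.746261596679688, 30.194883346557617), 2.9718801975250244) 0.08576648877074158 [0.4333 0.309  0.0801] [0.463  0.3393 0.0879]
pot 3447 ((448.4986572265625, 324.1014404296875), (61.47395324707031, 61.29975128173828), 27.98267936706543) 0.07173339554679256 [0.4169 0.2935 0.0303] [0.4792 0.3548 0.0879]
panel 1325 ((441.09197998046875, 164.87771606445312), (8.405707359313965, 146.0523223876953), 4.05010461807251) 0.057781106462501314 [0.4321 0.0922 0.0531] [0.4499 0.2377 0.0602]
roof 17518 ((577.5989990234375, 174.53204345703125), (75.31466674804688, 152.00674438476562), 4.143537521362305) 0.06639621943855041 [0.5346 0.0972 0.063 ] [0.6202 0.2525 0.0699]
```

View pics/w2.png

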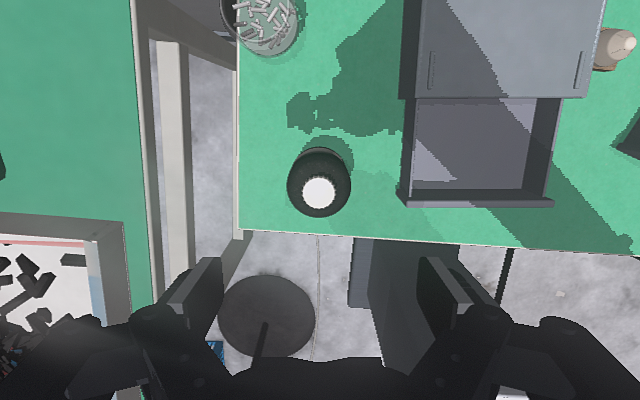

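The pot stands upright at (319,185), centre (0.4485, 0.324), and the drawer gap measures 95 mm, so it is at its stop. The pot goes in at (0.4925, 0.1685). First I'll regrasp it.

Call:
servo_tool:
  twist:
    - [0,0,0]
    - [0,0,0]
    - [0,0,0]
    - [0,0,0]
    - [0,0,0]
    - [0,0,0]
    - [0,0,0]
    - [0,0,0]
    - [0,0,0]
    - [0,0,0]
    - [0,0,0]
    - [0,0,0]
    - [0,0,0]
    - [0,0,0]
    - [0,0,0]
    - [0,0,0]
    - [0,0,0]
  offset:
    - [-0.002,0,-0.04]
    - [-0.002,0,-0.08]
    - [-0.002,0,-0.11]
    - [-0.002,0,-0.14]
    - [-0.002,0,-0.165]
    - [-0.002,0,-0.185]
    - [-0.002,0,-0.194]
    - [-0.002,0,-0.196]
    - [-0.002,0,-0.196]
    - [-0.002,0,-0.196]
    - [-0.002,0,-0.196]
    - [-0.002,0,-0.196]
    - [-0.002,0,-0.196]
    - [-0.002,0,-0.196]
    - [-0.002,0,-0.18]
    - [-0.002,0,-0.15]
    - [-0.002,0,-0.15]
  hand: [0.085,0.085,0.085,0.085,0.085,0.085,0.085,0.085,0.085,0.055,0.055,0.055,0.055,0.055,0.055,0.055,0.055]
  grip_force: 30

```text
time: 16.25
tool_pos: [0.4496, 0.3262, 0.0767]
tcp_rot: [-3.138, -0.114, -0.006]
wrist_force: [-0.4, -0.3, -2.9]
width: 0.0608
grip_force: 33.7
```

Call:
servo_tool:
  twist:
    - [0,0,0]
    - [0,0,0]
    - [0,0,0]
    - [0,0,0]
    - [0,0,0]
    - [0,0,0]
    - [0,0,0]
    - [0,0,0]
    - [0,0,0]
    - [0,0,0]
    - [0,0,0]
    - [0,0,0]
    - [0,0,0]
  offset:
    - [0,0,0.025]
    - [0,0,0.05]
    - [0,0,0.05]
    - [0.01,-0.03,0.05]
    - [0.02,-0.065,0.05]
    - [0.03,-0.1,0.05]
    - [0.04,-0.13,0.05]
    - [0.044,-0.15,0.05]
    - [0.044,-0.156,0.05]
    - [0.044,-0.156,0.05]
    - [0.044,-0.156,0.04]
    - [0.044,-0.156,0.03]
    - [0.044,-0.156,0.03]
  hand: [0.055,0.055,0.055,0.055,0.055,0.055,0.055,0.055,0.055,0.055,0.055,0.055,0.055]

```text
time: 17.88
tool_pos: [0.4911, 0.1693, 0.103]
tcp_rot: [3.139, 0.116, -0.004]
wrist_force: [0.7, -1.1, -1.3]
width: 0.0604
grip_force: 33.8
```

```bash
python3 - <<'E'
from h import *
grab('wrist','w3'); W=cloud('wrist','w3'); print(sensors.get_state()['tool_pos'])
S=W.reshape(-1,3); S=S[~np.isnan(S[:,0])]
for n,(z0,z1,x0,x1,y0,y1) in dict(cap=(.14,.19,.44,.54,.12,.22),pot=(.09,.19,.44,.54,.13,.205),panel=(.053,.063,.42,.46,.08,.26),roof=(.063,.07,.5,.7,.08,.27)).items():
    k=S[(S[:,2]>z0)&(S[:,2]<z1)&(S[:,0]>x0)&(S[:,0]<x1)&(S[:,1]>y0)&(S[:,1]<y1)]
    if len(k)>5: print(n,len(k),cv2.minAreaRect((k[:,:2]*1000).astype(np.float32)),np.median(k[:,2]),k.min(0).round(4),k.max(0).round(4))
E
```

```text
[0.49157812 0.16934528 0.10361909]
cap 35092 ((495.96826171875, 170.30836486816406), (46.4559326171875, 101.2994155883789), 4.171383380889893) 0.15979231425568802 [0.4715 0.12   0.14  ] [0.5191 0.22   0.19  ]
pot 37262 ((497.4542236328125, 166.97393798828125), (48.93488311767578, 75.38542175292969), 4.171383380889893) 0.1485161969486965 [0.4715 0.13   0.09  ] [0.5217 0.205  0.19  ]
roof 44122 ((575.6388549804688, 174.53668212890625), (72.64697265625, 150.75262451171875), 4.1078996658325195) 0.06623609919047617 [0.5344 0.0975 0.0631] [0.6168 0.2522 0.07  ]
```

View pics/w3.png

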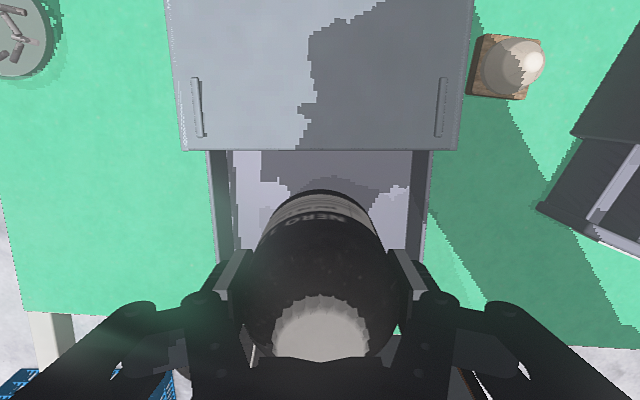

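The pot is held upright, centred between the side walls (about columns 220 to 425), with the roof edge clear. Lowering now.

Call:
servo_tool:
  twist:
    - [0,0,0]
    - [0,0,0]
    - [0,0,0]
    - [0,0,0]
    - [0,0,0]
    - [0,0,0]
  offset:
    - [0.001,0,-0.015]
    - [0.001,0,-0.03]
    - [0.001,0,-0.043]
    - [0.001,0,-0.053]
    - [0.001,0,-0.057]
    - [0.001,0,-0.057]
  hand: [0.055,0.055,0.055,0.055,0.055,0.055]

```text
time: 18.68
tool_pos: [0.4932, 0.1691, 0.0472]
tcp_rot: [-3.139, -0.115, 0.001]
wrist_force: [0.2, 0.1, -1.8]
width: 0.0607
grip_force: 33.8
```

Call:
servo_tool:
  twist:
    - [0,0,0]
    - [0,0,0]
    - [0,0,0]
    - [0,0,0]
  offset:
    - [0,0,-0.001]
    - [0,0,-0.002]
    - [0,0,-0.003]
    - [0,0,-0.003]
  hand: [0.055,0.055,0.055,0.055]

```text
time: 19.18
tool_pos: [0.4932, 0.1689, 0.0443]
tcp_rot: [3.139, 0.114, -0.0]
wrist_force: [0.0, -0.3, -1.7]
width: 0.0607
grip_force: 33.8
```

Call:
servo_tool:
  twist:
    - [0,0,0]
    - [0,0,0]
    - [0,0,0]
    - [0,0,0]
  offset:
    - [0,0,-0.0005]
    - [0,0,-0.001]
    - [0,0,-0.0015]
    - [0,0,-0.002]
  hand: [0.055,0.055,0.055,0.055]

```text
time: 19.68
tool_pos: [0.4933, 0.169, 0.0423]
tcp_rot: [3.139, 0.114, -0.0]
wrist_force: [-0.1, -0.3, -2.7]
width: 0.0602
grip_force: 33.8
```

Call:
servo_tool:
  twist:
    - [0,0,0]
    - [0,0,0]
    - [0,0,0]
    - [0,0,0]
  offset:
    - [0,0,-0.0005]
    - [0,0,-0.001]
    - [0,0,-0.0015]
    - [0,0,-0.0015]
  hand: [0.055,0.055,0.055,0.055]

```text
time: 20.18
tool_pos: [0.4933, 0.169, 0.0413]
tcp_rot: [3.139, 0.115, 0.0]
wrist_force: [-1.9, 0.4, 3.3]
width: 0.061
grip_force: 34.3
```

Call:
servo_tool:
  twist:
    - [0,0,0]
    - [0,0,0]
    - [0,0,0]
    - [0,0,0]
    - [0,0,0]
    - [0,0,0]
    - [0,0,0]
    - [0,0,0]
    - [0,0,0]
    - [0,0,0]
    - [0,0,0]
    - [0,0,0]
    - [0,0,0]
    - [0,0,0]
  offset:
    - [0,0,0]
    - [0,0,0]
    - [0,0,0]
    - [0,0,0]
    - [0,0,0.015]
    - [0,0,0.04]
    - [0,0,0.08]
    - [0,0,0.12]
    - [0,0,0.16]
    - [0,0,0.2]
    - [0,-0.05,0.25]
    - [-0.02,-0.1,0.25]
    - [-0.03,-0.15,0.25]
    - [-0.03,-0.15,0.25]
  hand: [0.066,0.072,0.078,0.078,0.078,0.078,0.078,0.078,0.078,0.078,0.078,0.078,0.078,0.078]

```text
time: 21.92
tool_pos: [0.4627, 0.0146, 0.2918]
tcp_rot: [3.137, 0.102, 0.002]
wrist_force: [1.4, 0.9, 0.3]
width: 0.078
grip_force: 0.0
```

```bash
python3 - <<'E'
from h import *
p,d=grab('top','top2'); W=cloud('top','top2')
cv2.imwrite('pics/c2.png',cv2.resize(p[125:260,180:440][:,:,::-1],None,fx=3,fy=3,interpolation=cv2.INTER_CUBIC))
S=W.reshape(-1,3)
for n,(z0,z1,x0,x1,y0,y1) in dict(cap=(.09,.11,.43,.54,.1,.23),panel=(.053,.063,.42,.46,.08,.26),roof=(.063,.07,.5,.7,.08,.27)).items():
    k=S[(S[:,2]>z0)&(S[:,2]<z1)&(S[:,0]>x0)&(S[:,0]<x1)&(S[:,1]>y0)&(S[:,1]<y1)]
    if len(k)>5: print(n,len(k),cv2.minAreaRect((k[:,:2]*1000).astype(np.float32)),np.median(k[:,2]))
E
```

```text
cap 122 ((489.68133544921875, 168.94886779785156), (28.267148971557617, 30.217809677124023), 2.8849945068359375) 0.09875956183650719
panel 180 ((447.6319274902344, 167.87106323242188), (24.476112365722656, 139.6803741455078), 4.268462181091309) 0.058801563015920266
roof 2448 ((603.4129028320312, 171.48895263671875), (182.6449432373047, 193.20578002929688), 89.91825103759766) 0.06718946821255706
```

View pics/c2.png

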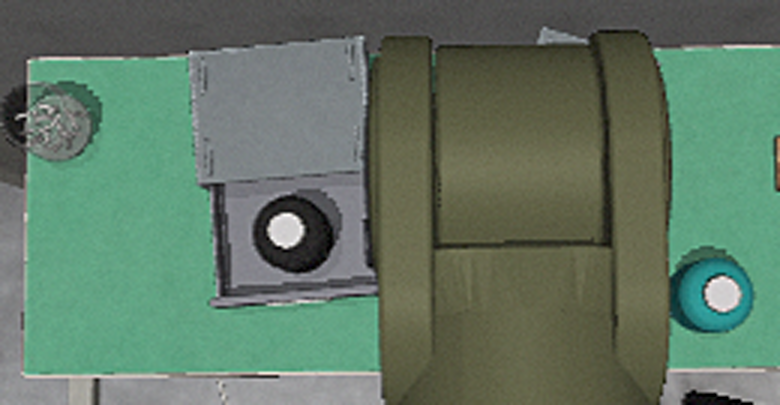

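The pot stands upright in the open drawer at crop (290,232), with its cap top at 98 mm, which is 12 + 86 as it should be. The jar and the turquoise pot are where they were. One last check on the drawer's extension before handing in.

```bash
python3 - <<'E'
from h import *
grab('wrist','w4'); S=cloud('wrist','w4').reshape(-1,3)
def b(z0,z1,x0,x1,y0,y1): return S[(S[:,2]>z0)&(S[:,2]<z1)&(S[:,0]>x0)&(S[:,0]<x1)&(S[:,1]>y0)&(S[:,1]<y1)]
for k in (b(.053,.063,.42,.46,.08,.26),b(.063,.07,.5,.7,.09,.26)): print(len(k), len(k) and cv2.minAreaRect((k[:,:2]*1000).astype(np.float32)))
S=cloud('top','top2').reshape(-1,3);T=S
k=b(.053,.0625,.40,.5,.20,.25);ax=np.array([.9973,.0731]);print('q top',-np.median((k[:,:2]-[.5957,.1765])@ax)-.0615,len(k))
E
```

```text
907 ((441.3758850097656, 164.10397338867188), (8.514436721801758, 145.2175750732422), 4.20782470703125)
13425 ((561.3389282226562, 173.87313842773438), (126.98937225341797, 151.17507934570312), 4.0213518142700195)
q top 0.0951525489083945 45
```

The panel is still at x = 0.441, unchanged, so the drawer is out 95 mm.

```bash
python3 -c "
from h import *
print(workorder.hand_in())"
```

```text
the job is handed in; nothing more can be done
None
```

The job is handed in: the ink pot stands upright on the wide drawer's floor, that drawer is fully out at about 95 mm, and I did not touch the narrow drawer, the jar or the pads.

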